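Reset the needle of the lamp-painting spray head

ROBOT

A 7-joint arm with a two-finger parallel gripper is mounted at the origin on the work surface. World frame = base frame: x ahead of the robot, y to its left, z up, the work surface at z = 0. Lengths are in m, angles in rad, forces in N, time in s.
With the tool pointing down it reaches from about 0.425 to 0.825 m from the base axis. Payload 3.6 kg.
Tool frame: the origin (TCP) lies midway between the tips of the shut fingers; the grasp point (between the pads) lies manip.grip_point_offset behind it (manip.grip_point_offset is the distance from the TCP to the grasp point, in m); z points along the fingers, y is the line along which they close (so a half turn about z gives the same grasp; the last joint's range is limited). The gripper opens to 93 mm and grips with 3 to 60 N. Pads are 15 mm wide; open, the fingers measure 128 mm over their backs; the gripper's body (75 mm by 188 mm) begins 65 mm behind the grasp point.
Start: joints at [-1.323, 0.615, -0.013, 1.423, 0.008, 1.103, -0.04], TCP at [0.176, 0.626, 0.219] pointing down, gripper open.
Joint ranges: [-3.12, 3.12], [-0.3, 2.06], [-1.34, 1.32], [0.26, 2.42], [-1.36, 4.5], [0.01, 1.98], [-2.84, 2.84]. Speed limits (rad/s): [2.79, 2.79, 3.14, 3.14, 3.14, 3.14, 3.14].

INTERFACE

Orientations are given as a unit quaternion [x, y, z, w].
In Python, from cell import manip gives the robot as it stands. The module is installed in compiled form; this text tells all that it offers.
- The arm moves only by the tool carry_out, never from a script. Its argument "commands" is a list of rows, each a list of 3 entries, a list of its own where there are three numbers: the shift along the tool's x, y, z in units of 10 cm (1.0 is 10 cm), then the turn, a rotation vector about the tool's x, y, z in units of pi rad (1.0 is pi rad), then the opening, from -1 (shut) to 1 (fully open). In form: [[[dx, dy, dz], [rx, ry, rz], grip], ...]. A call has 1 to 12 rows; each row is the pose to reach, as a shift and turn from the pose commanded when the call began, along the tool's axes at that moment, turning the shorter way round; what a row does not reach only later rows make up. A row lasts 1/12 s, in which the tool goes at most 41.7 mm and 7.16 degrees, less where a joint would pass 70% of its speed; a pose out of reach is approached as far as the arm can. A call with a number of a shift or a turn outside -1 to 1 is refused whole. A call with a gripper value outside its range is refused whole. The fingers move at their own pace and stop on an object; "newtons" is the grip in N (left out, the last holds). Time passes only in rows, so rows that repeat a pose let the fingers close. It gives the time, the measured TCP pose, the force, the opening and the grip force at its end, in the units of the state.
- manip.sense(): the state, without advancing time (a new reading comes with each control period).
- manip.grab_frame(name): name is "scene" or "top" or "wrist"; returns (picture, depth): 384x512x3 uint8, blue, green, red; 384x512 float32, m along the optical axis (not along the pixel's ray), 0 where there is no reading.
- manip.camera_model(name): a dict with "mtx" (3x3 intrinsics, pixels), "k1" (the pictures are not rectified: a ray, as slopes to the right and down, at radius r is drawn at 1 + k1 r^2 times it, then the intrinsics apply), "origin" and "rotation" of the camera in the world. Camera axes: x right, y down, z forward; pixel columns grow to the right and rows downward; lengths in m; the calibration is good to about 2 mm. A picture is of the moment at which its call begins: read the wrist's pose just before it. camera_model takes no time and is no camera call; for the wrist camera it gives the pose at the moment of the call.
- manip.hand_in(): hands the job in; it is judged then, once.
Trained networks look in the newest picture that a camera, given by its name, has taken for a name from the list of things; names that differ only in an ending like _2 or _b are one class to them, and where a whole thing is asked for, a point or a joint stands for the part that bears it (a point fixed in the world has none). Each returns a list of dicts, best first, with "p" (0 to 1); they miss things now and then, are a little off and sometimes report something else, mostly with a low value. They report only what shows in the picture. A call takes as long as a camera call.
- manip.find_in(thing, camera): "point" ([column, row] as shares, 0 to 1, of the picture: columns of its width, rows of its height, amid what is visible of it).
- manip.silhouettes(thing, camera): "pixels" (384x512 bool, what is visible of it) and "point" ([column, row] as shares, 0 to 1, of the picture: columns of its width, rows of its height, amid what is visible of it).
- manip.pinpoint(thing, camera): "point" ([column, row] as shares, 0 to 1, of the picture: columns of its width, rows of its height: a listed point, or the origin of a listed thing).
The state is a dict: "time_s": time; "q": joint angles; "qvel": joint speeds; "tau": joint torques, N m; "position": TCP position; "eef_rot": TCP orientation; "ft_force": force on the tool from outside, world axes, zero at the start; "torque": the same for the moment, N m; "opening": finger opening in m; "grasp_force": force on a finger pad.
Only numpy, scipy, OpenCV 4.12 (cv2) and the standard library are available. Lean on these libraries where they do the work, as an engineer would, in place of code of your own. Each camera call takes 0.05 s, during which the arm holds its last target. There are 200 camera calls.

TASK

Set the spray head on the green stand for a thin coat: slacken its red lock lever (left-hand thread, so it loosens clockwise seen from above), turn the black needle knob clockwise until the needle just bottoms on its seat without forcing it, then back the knob off a quarter of a turn. Lock the setting again by swinging the lever all the way back anticlockwise, and leave the lamp on the wheel and the things around the stand where they are.

Things in the scene. Friction and masses are not known exactly. Their poses are not given: they have to be found in the camera images.
- stand: Spray stand, fixed: green base 200 x 300 mm; origin: centre of its underside, z up. 140 mm wheel (top 50 mm up) and upright spray head share an axis at x 0, y +35 mm; steel column at y -105 mm, top 206 mm up. Atop the head a lock block 42 mm wide (top 220 mm up) runs from y +8 to +108 mm; a 42 mm dial collar with a tick every 45 degrees lies under the knob, its top 238 mm up.
- needle_screw (a joint): Needle screw's angle, rad: 0 when the needle meets its seat, a firm stop, growing as the knob is backed off (anticlockwise from above), to 6.2. Starts at 0.6 to 2.2. Unlocked it turns with about 0.05 N m and stays where left. The lock enters one of 16 notches, 0.393 rad apart from 0 on (a quarter turn is four), and draws the screw to the nearest.
- needle_twist (a joint): Elastic wind-up of the slim needle stem between knob and screw, rad, 7 N m per rad: 0 unloaded, negative when the knob is pressed clockwise against the seat (or against the lock). A light bottoming is -0.02 to -0.1; below -0.15 (1 N m) the needle is being forced and damaged. Springs back when released. Knob's angle = screw's angle + this.
- lock_lever (a joint): Lock lever's angle about its vertical axis, rad: 0 fully anticlockwise on its stop (tight; it starts here), growing clockwise from above (left-hand thread: clockwise loosens) to 1.2, its other stop. Beyond 0.8 the screw is free; near 0 a plunger locks it against about 0.4 N m. Takes 0.2 to 0.3 N m (about 6 N at the handle); stays where left.
- knob_grip (a point): On the needle screw's axis, mid-height of where to grip its knob, 270 mm above the table; turns with it, x axis along the knob's white line. Knob: knurled black cylinder, 36 mm diameter, from 252 to 282 mm up, grips at any yaw. Within 80 mm of its axis nothing else stands higher than 250 mm.
- knob_mark (a point): Outer end of the white line on the knob's top, 17 mm from its axis, 282 mm above the table. With the needle just seated the line points along the stand's +x.
- lever_handle (a point): Middle of the red lever's thick handle, 48 mm from the lever's axis, 241.5 mm above the table; x axis: outward along the lever (level), z up. The handle is about 13 mm thick, climbs outwards and ends 67 mm from the axis, its end's top 253 mm up; the space under its outer half is free.
- lever_hub (a point): On the lever's vertical axis, at lever_handle's height, 56 mm from the knob's axis towards the stand's +y. Tight, the lever points 0.55 rad anticlockwise of the stand's +y (seen from above); fully slack, 0.65 rad clockwise of it.
- wheel_diya: White clay lamp (scalloped bowl), 76 mm diameter, 28 mm high, loose on the middle of the wheel under the nozzle; origin: centre of its underside. Leave it.
- pink_diya: Pink clay lamp of the same size, loose on the table beside the stand; origin: centre of its underside. Leave it.
- paint_tub: White paint tub with a green lid, 82 mm diameter, 90 mm high, loose on the table beside the stand; origin: centre of its underside. Leave it.
- paint_brush: Slim artist's brush, 170 mm long, 9 mm thick, lying on the table at the column's end of the stand; origin: middle of its underside. Leave it.

How it is judged:
By the outcome, as a careful person would: the job done as asked, in the order asked, and still so for the second after the job is handed in, with the robot touching nothing.
It also fails if it takes over 58 s, if anything falls off the work surface, if the arm or the gripper's body presses on something with over 40 N, if the wrist force passes 120 N, or if a joint passes its speed limit or range.

## Working session

There is one attempt and no reset: what is moved stays moved. The work goes in short steps, Python scripts to look and compute and a tool call to move; the robot and the scene stay as the last step left them, time stands still between calls to the robot, and variables do not carry over. Pictures are saved under pics/ and viewed, at most 10 in all, crops included, and the job is handed in when it is done.

Besides the shell and the picture viewer there is one more tool, called after "Request:" as name(argument=value, ...), one argument or row to a line, values as JSON. carry_out: Moves the arm, as the interface text tells. Its arguments: {"type":"object","properties":{"commands":{"type":"array"},"newtons":{"type":"number"}},"required":["commands"]}

```bash
mkdir -p pics
cat > h.py <<'E'
import numpy as np, cv2
from cell import manip
from scipy.spatial.transform import Rotation as R
def ray(cam,uv):
    m=manip.camera_model(cam);K=np.array(m["mtx"]);k=m["k1"]
    p=np.linalg.solve(K,[uv[0]*512,uv[1]*384,1])[:2];s=p.copy()
    for _ in range(20): s=p/(1+k*(s@s))
    return np.array(m["origin"]),np.array(m["rotation"])@np.array([s[0],s[1],1])
def at_z(cam,uv,z):
    o,d=ray(cam,uv);return o+d*(z-o[2])/d[2]
def proj(cam,P):
    m=manip.camera_model(cam);c=np.array(m["rotation"]).T@(np.array(P)-m["origin"]);s=c[:2]/c[2]
    s=s*(1+m["k1"]*(s@s));return (np.array(m["mtx"])@[s[0],s[1],1])[:2]
E
python3 - <<'E'
from h import *
s=manip.sense();print({k:np.round(v,3) for k,v in s.items()},manip.grip_point_offset)
ims=[]
for c in("scene","top","wrist"):
    im,d=manip.grab_frame(c);ims.append(im);print(c,np.round(manip.camera_model(c)["origin"],3),np.round(manip.camera_model(c)["mtx"],0).tolist())
    for t,z in(("stand",0),("knob_grip",.27),("knob_mark",.282),("lever_handle",.2415),("lever_hub",.2415),("wheel_diya",.05),("pink_diya",0),("paint_tub",0),("paint_brush",0)):
        r=manip.pinpoint(t,c)
        for x in r[:1]: print(c,t,round(x["p"],2),np.round(np.array(x["point"])*[512,384],0),np.round(at_z(c,x["point"],z),3))
cv2.imwrite("pics/a.png",np.hstack([cv2.resize(ims[0],(400,300)),cv2.resize(ims[1],(400,300))]))
cv2.imwrite("pics/top.png",ims[1])
E
```

```text
{'time_s': np.float64(0.0), 'q': array([-1.323,  0.616, -0.013,  1.425,  0.008,  1.103, -0.04 ]), 'qvel': array([-0.001,  0.   , -0.001,  0.001, -0.002,  0.001, -0.001]), 'tau': array([-0.0000e+00, -4.5894e+01,  2.1000e-01, -1.6574e+01, -6.1000e-02,
        2.1000e-02,  0.0000e+00]), 'position': array([0.176, 0.625, 0.217]), 'eef_rot': array([ 0.137,  0.991, -0.001, -0.   ]), 'ft_force': array([ 0.043, -0.631,  0.514]), 'torque': array([ 0.019, -0.037, -0.041]), 'grasp_force': np.float64(0.0), 'opening': np.float64(0.093)} 0.0188
scene [ 1.244 -0.417  1.097] [[498.0, 0.0, 256.0], [0.0, 498.0, 192.0], [0.0, 0.0, 1.0]]Traceback (most recent call last):
  File "<stdin>", line 8, in <module>
  File "h.py", line 10, in at_z
    o,d=ray(cam,uv);return o+d*(z-o[2])/d[2]
        ~~~^^^^^^^^
  File "h.py", line 8, in ray
    return np.array(m["origin"]),np.array(m["rotation"])@np.array([s[0],s[1],1])
                                 ~~~~~~~~~~~~~~~~~~~~~~~^~~~~~~~~~~~~~~~~~~~~~~~
ValueError: matmul: Input operand 1 has a mismatch in its core dimension 0, with gufunc signature (n?,k),(k,m?)->(n?,m?) (size 3 is different from 4)
```

```bash
sed -i 's/np.array(m\["rotation"\])/R.from_quat(m["rotation"]).as_matrix()/g' h.py
python3 - <<'E'
from h import *
ims=[]
for c in("scene","top"):
    im,d=manip.grab_frame(c);ims.append(im);print(c,np.round(manip.camera_model(c)["origin"],3))
    for t,z in(("stand",0),("knob_grip",.27),("knob_mark",.282),("lever_handle",.2415),("lever_hub",.2415),("pink_diya",0),("paint_tub",0)):
        r=manip.pinpoint(t,c)
        for x in r[:1]: print(c,t,round(x["p"],2),np.round(np.array(x["point"])*[512,384],0),np.round(at_z(c,x["point"],z),3))
cv2.imwrite("pics/a.png",cv2.resize(ims[0],(800,600)))
cv2.imwrite("pics/top.png",cv2.resize(ims[1],(800,600)))
E
```

```text
scene [ 1.244 -0.417  1.097]
scene stand 0.88 [212. 212.] [ 0.488 -0.042  0.   ]
scene knob_grip 0.53 [214. 140.] [ 0.494 -0.02   0.27 ]
scene knob_mark 0.64 [217. 132.] [ 0.485 -0.006  0.282]
scene lever_handle 0.69 [239. 122.] [0.448 0.08  0.242]
scene lever_hub 0.6 [232. 136.] [0.48  0.038 0.242]
scene pink_diya 0.71 [284. 175.] [0.49  0.203 0.   ]
scene paint_tub 0.9 [245. 265.] [ 0.682 -0.059  0.   ]
top [0.475 0.034 1.126]
top stand 0.88 [289. 241.] [ 0.487 -0.062  0.   ]
top knob_grip 0.59 [283. 239.] [ 0.49  -0.023  0.27 ]
top knob_mark 0.65 [276. 241.] [ 0.486 -0.007  0.282]
top lever_handle 0.65 [244. 256.] [0.451 0.067 0.242]
top lever_hub 0.74 [258. 245.] [0.477 0.033 0.242]
top pink_diya 0.77 [206. 242.] [0.488 0.192 0.   ]
top paint_tub 0.85 [290. 178.] [ 0.681 -0.067  0.   ]
```

View pics/a.png

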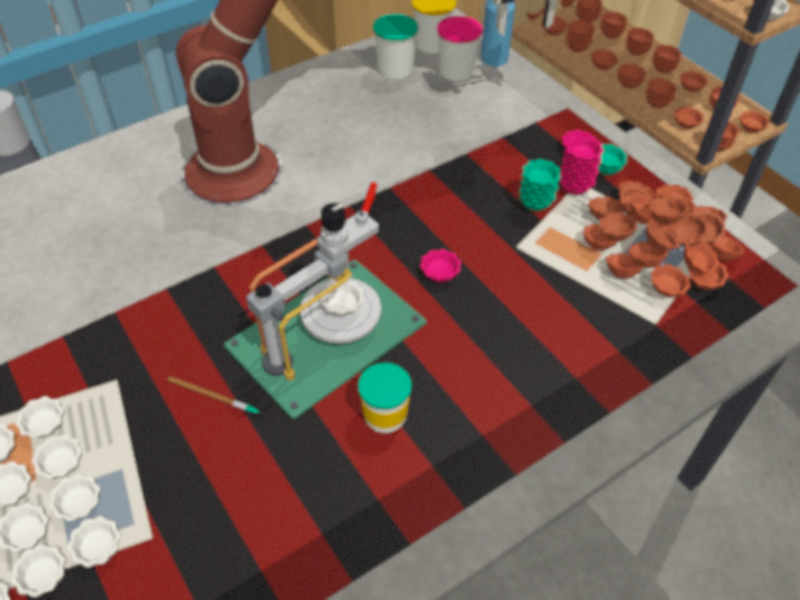

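View pics/top.png

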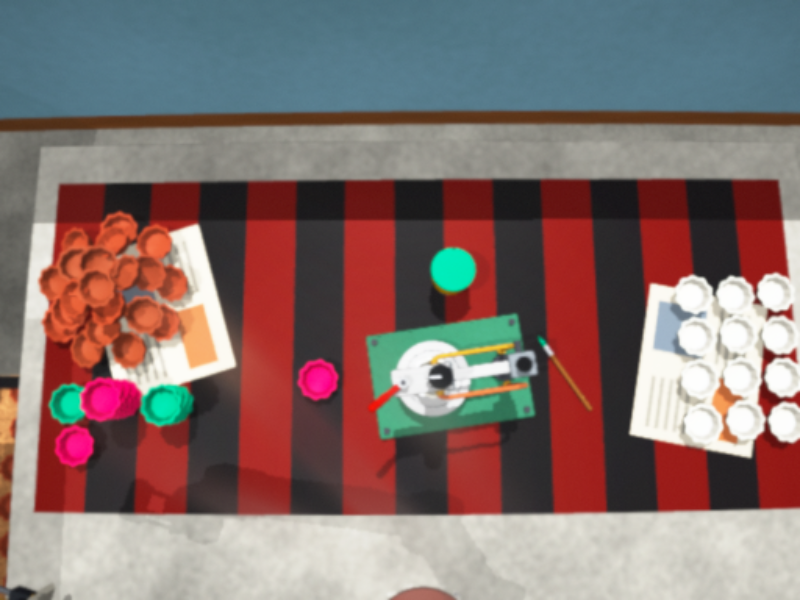

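```bash
cat >> h.py <<'E'
def plan(pos,ydir=None):
    "shift (10 cm units) in tool axes and turn about tool z (pi units) to TCP pos, tool y at world angle ydir, pointing down"
    s=manip.sense();r=R.from_quat(s["eef_rot"]);d=r.inv().apply(np.array(pos)-s["position"])*10
    out=[np.round(d,3)]
    if ydir is not None:
        t=R.from_matrix(np.c_[[np.sin(ydir),-np.cos(ydir),0],[np.cos(ydir),np.sin(ydir),0],[0,0,-1]])
        out.append(np.round((r.inv()*t).as_rotvec()/np.pi,4))
    return out
E
python3 - <<'E'
from h import *
s=manip.sense();m=manip.camera_model("wrist");r=R.from_quat(s["eef_rot"])
print(r.as_matrix().round(3),r.inv().apply(np.array(m["origin"])-s["position"]).round(3),(r.inv()*R.from_quat(m["rotation"])).as_matrix().round(2))
print(plan((.47,.0,.42),0.1))
E
```

```text
[[-0.962  0.271 -0.   ]
 [ 0.271  0.962 -0.   ]
 [-0.    -0.    -1.   ]] [ 0.081  0.001 -0.166] [[ 0.   -0.96 -0.28]
 [ 1.    0.   -0.  ]
 [ 0.   -0.28  0.96]]Traceback (most recent call last):
  File "<stdin>", line 4, in <module>
  File "h.py", line 19, in plan
    t=R.from_matrix(np.c_[[np.sin(ydir),-np.cos(ydir),0],[np.cos(ydir),np.sin(ydir),0],[0,0,-1]])
  File "scipy/spatial/transform/_rotation.pyx", line 1143, in scipy.spatial.transform._rotation.Rotation.from_matrix
ValueError: Non-positive determinant (left-handed or null coordinate frame) in rotation matrix 0: [[ 0.09983342  0.99500417  0.        ]
 [-0.99500417  0.09983342  0.        ]
 [ 0.          0.         -1.        ]].
```

```bash
sed -i 's/np.c_\[\[np.sin(ydir),-np.cos(ydir),0\]/np.c_[[-np.sin(ydir),np.cos(ydir),0]/' h.py
python3 -c "
from h import *
print(plan((.45,.01,.42),1.57))"
```

```text
[array([-4.304, -5.182, -2.013]), array([-0.    , -0.    , -0.0872])]
```

Request:
carry_out(
  commands=[
    [[-0.2,-0.25,-0.25],[0,0,-0.02],1],
    [[-0.45,-0.5,-0.5],[0,0,-0.04],1],
    [[-0.65,-0.75,-0.75],[0,0,-0.06],1],
    [[-0.85,-1,-1],[0,0,-0.087],1],
  ],
)

```text
time_s: 1.23
position: [0.2318, 0.5047, 0.3194]
eef_rot: [-0.001, 1.0, -0.0, 0.0]
ft_force: [1.7, 0.5, -0.1]
opening: 0.0925
grasp_force: 0.0
```

```bash
python3 -c "
from h import *
print(manip.sense()['q'].round(2),plan((.45,.01,.42),1.57))"
```

```text
[-1.13  0.38 -0.08  1.54  0.03  1.22  0.36] [array([-2.174, -4.952, -1.001]), array([-0.0002,  0.0001,  0.0008])]
```

Request:
carry_out(
  commands=[
    [[-0.18,-0.35,-0.15],[0,0,0],1],
    [[-0.35,-0.7,-0.3],[0,0,0],1],
    [[-0.45,-1,-0.45],[0,0,0],1],
  ],
)

```text
time_s: 1.48
position: [0.2779, 0.4034, 0.3647]
eef_rot: [0.002, 1.0, -0.0, 0.001]
ft_force: [1.4, -0.0, 1.1]
opening: 0.0932
grasp_force: 0.0
```

Request:
carry_out(
  commands=[
    [[-0.15,-0.35,-0.15],[0,0,0],1],
    [[-0.3,-0.7,-0.3],[0,0,0],1],
    [[-0.45,-1,-0.45],[0,0,0],1],
  ],
)

```text
time_s: 1.73
position: [0.3212, 0.3035, 0.4098]
eef_rot: [0.001, 1.0, 0.0, 0.0]
ft_force: [0.5, 0.7, -0.8]
opening: 0.0927
grasp_force: 0.0
```

Request:
carry_out(
  commands=[
    [[-0.15,-0.35,0],[0,0,0],1],
    [[-0.3,-0.7,0],[0,0,0],1],
    [[-0.45,-1,0],[0,0,0],1],
  ],
)

```text
time_s: 1.98
position: [0.3661, 0.2035, 0.4095]
eef_rot: [0.001, 1.0, 0.0, 0.001]
ft_force: [1.1, 0.6, 0.2]
opening: 0.0931
grasp_force: 0.0
```

Request:
carry_out(
  commands=[
    [[-0.15,-0.35,0],[0,0,0],1],
    [[-0.3,-0.7,0],[0,0,0],1],
    [[-0.45,-1,0],[0,0,0],1],
  ],
)

```text
time_s: 2.23
position: [0.4107, 0.1033, 0.4092]
eef_rot: [0.001, 1.0, 0.0, 0.001]
ft_force: [0.2, 0.4, -0.3]
opening: 0.0929
grasp_force: 0.0
```

Request:
carry_out(
  commands=[
    [[-0.15,-0.35,0],[0,0,0],1],
    [[-0.3,-0.6,0],[0,0,0],1],
    [[-0.38,-0.9,0],[0,0,0],1],
    [[-0.38,-0.9,0],[0,0,0],1],
    [[-0.38,-0.9,0],[0,0,0],1],
  ],
)

```text
time_s: 2.65
position: [0.4484, 0.0143, 0.4087]
eef_rot: [0.003, 1.0, -0.0, 0.0]
ft_force: [-0.2, -0.6, -0.1]
opening: 0.093
grasp_force: 0.0
```

```bash
cat > look.py <<'E'
from h import *
import sys
im,d=manip.grab_frame("wrist");s=manip.sense();print(s["q"].round(2),s["position"].round(4))
P={}
for t,z in(("knob_grip",.27),("knob_mark",.282),("lever_handle",.2415),("lever_hub",.2415)):
    for x in manip.pinpoint(t,"wrist")[:1]:
        uv=np.array(x["point"])*[512,384];P[t]=at_z("wrist",x["point"],z);print(t,round(x["p"],2),uv.round(0),P[t].round(4))
a=lambda p,q:np.arctan2(*(P[q]-P[p])[[1,0]])
try:
    print("yaw(hub-knob)",a("knob_grip","lever_hub")-np.pi/2,"mark",a("knob_grip","knob_mark"),"lever",a("lever_hub","lever_handle"))
    print("dists",[np.linalg.norm((P[q]-P[p])[:2]).round(4) for p,q in(("knob_grip","lever_hub"),("knob_grip","knob_mark"),("lever_hub","lever_handle"))])
except KeyError: pass
cv2.imwrite("pics/%s.png"%sys.argv[1],cv2.resize(im,(800,600)))
E
python3 look.py w1
```

```text
[-0.34  0.15  0.31  1.62 -0.05  1.37  1.54] [0.4482 0.0161 0.4087]
knob_grip 0.82 [219. 215.] [ 0.4836 -0.0188  0.27  ]
knob_mark 0.68 [235. 222.] [ 4.868e-01 -1.000e-04  2.820e-01]
lever_handle 0.64 [300. 177.] [0.4461 0.0766 0.2415]
lever_hub 0.76 [268. 202.] [0.4772 0.0389 0.2415]
yaw(hub-knob) 0.10904620197139114 mark 1.3981368568865828 lever 2.2617598793307776
dists [np.float64(0.0581), np.float64(0.019), np.float64(0.0489)]
```

View pics/w1.png

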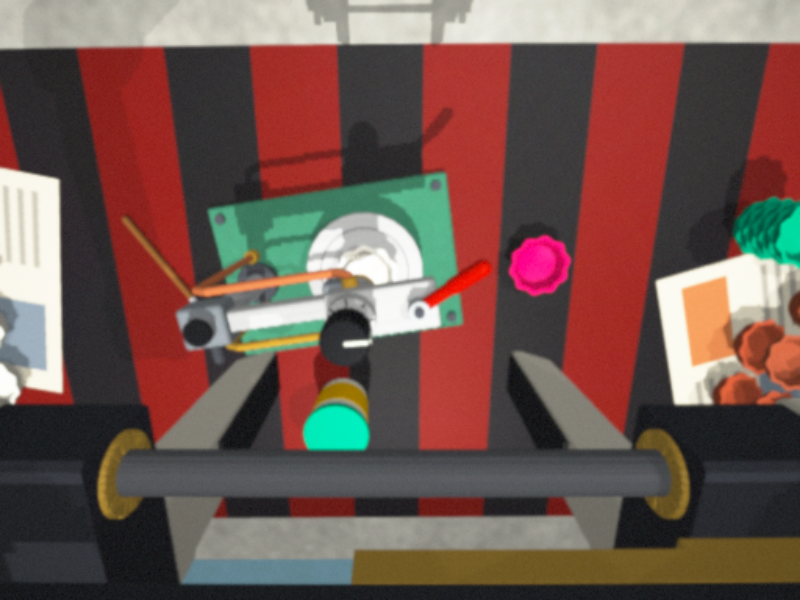

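Run:
```python
from h import *
for c,(h) in (("top",.01),("wrist",.01)):
    im,_=manip.grab_frame(c);b,g,r=[im[...,i].astype(int) for i in range(3)]
    for x in manip.silhouettes("stand",c)[:1]:
        m=(x["pixels"]&(g>r+25)&(g>b+10)).astype(np.uint8)
        m=cv2.morphologyEx(m,cv2.MORPH_OPEN,np.ones((3,3)))
        c0=max(cv2.findContours(m,0,2)[0],key=cv2.contourArea)[:,0]
        P=np.array([at_z(c,((u+.5)/512,(v+.5)/384),h)[:2] for u,v in c0],np.float32)
        box=cv2.minAreaRect(P);print(c,box,m.sum(),cv2.boxPoints(box).round(3).tolist())
print(plan((.445,.076,.30),.70))
```

```text
top ((0.5549634695053101, -0.04753531515598297), (0.0715637058019638, 0.2966793477535248), 9.789795875549316) 1951 [[0.49399998784065247, 0.09300000220537186], [0.5450000166893005, -0.20000000298023224], [0.6150000095367432, -0.18799999356269836], [0.5649999976158142, 0.10499999672174454]]
wrist ((0.4617726802825928, -0.059867486357688904), (0.14065508544445038, 0.2991923391819), 8.05940055847168) 6474 [[0.3709999918937683, 0.07800000160932541], [0.4129999876022339, -0.21799999475479126], [0.5519999861717224, -0.1979999989271164], [0.5099999904632568, 0.09799999743700027]]
[array([0.032, 0.594, 1.087]), array([ 0.    , -0.    ,  0.2772])]
```

Request:
carry_out(
  commands=[
    [[0.03,0.3,0],[0,0,0.04],1],
    [[0.03,0.57,0.1],[0,0,0.08],1],
    [[0.03,0.57,0.3],[0,0,0.12],1],
    [[0.03,0.57,0.5],[0,0,0.16],1],
    [[0.03,0.57,0.7],[0,0,0.2],1],
    [[0.03,0.57,0.85],[0,0,0.24],1],
    [[0.03,0.57,1],[0,0,0.277],1],
    [[0.03,0.57,1],[0,0,0.277],1],
    [[0.03,0.57,1],[0,0,0.277],1],
  ],
)

```text
time_s: 3.85
position: [0.4451, 0.0733, 0.3085]
eef_rot: [0.421, 0.907, -0.001, -0.0]
ft_force: [-1.0, 0.0, 0.9]
opening: 0.0926
grasp_force: 0.0
```

```bash
python3 look.py w2; python3 -c "
from h import *
print(plan((.4446,.0735,.228),.71))"
```

```text
[-0.51  0.22  0.37  1.82 -0.09  1.11  0.6 ] [0.4458 0.0732 0.3093]
knob_grip 0.75 [214. 324.] [ 0.4849 -0.024   0.27  ]
knob_mark 0.86 [230. 320.] [ 0.4872 -0.0034  0.282 ]
lever_handle 0.86 [252. 208.] [0.4474 0.0713 0.2415]
lever_hub 0.97 [251. 257.] [0.4777 0.0347 0.2415]
yaw(hub-knob) 0.12344456507308932 mark 1.4644417934340297 lever 2.2611456223449418
dists [np.float64(0.0592), np.float64(0.0208), np.float64(0.0476)]
[array([ 0.013, -0.009,  0.816]), array([ 0.0006,  0.0003, -0.0031])]
```

View pics/w2.png

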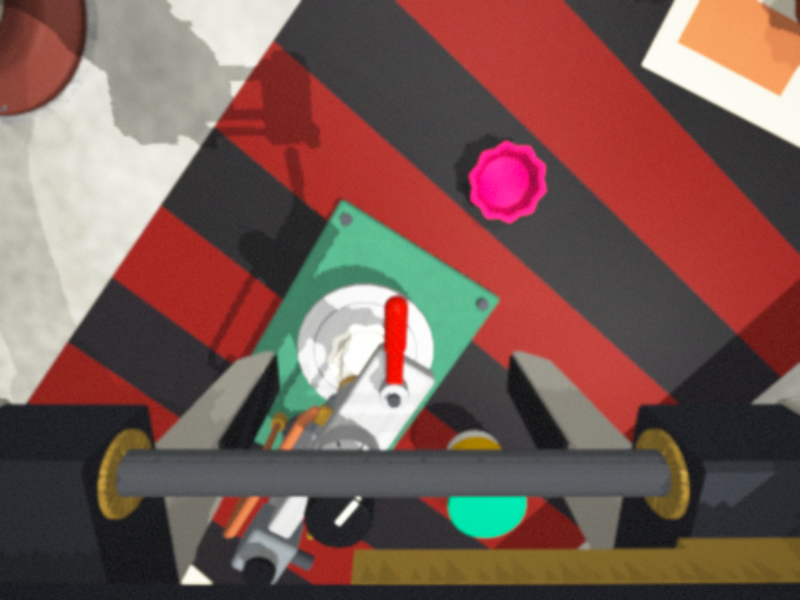

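Request:
carry_out(
  commands=[
    [[0,0,0.3],[0,0,0],1],
    [[0,0,0.6],[0,0,0],1],
    [[0,0,0.81],[0,0,0],1],
    [[0,0,0.81],[0,0,0],0],
    [[0,0,0.81],[0,0,0],-0.4],
    [[0,0,0.81],[0,0,0],-1],
    [[0,0,0.81],[0,0,0],-1],
    [[0,0,0.81],[0,0,0],-1],
    [[0,0,0.81],[0,0,0],-1],
    [[0,0,0.81],[0,0,0],-1],
  ],
  newtons=15,
)

```text
time_s: 4.93
position: [0.4458, 0.0731, 0.2283]
eef_rot: [0.422, 0.907, 0.0, 0.001]
ft_force: [0.3, 0.2, 0.5]
opening: 0.051
grasp_force: 0.0
```

```bash
cat > arc.py <<'E'
from h import *
import sys
# rows rotating TCP about centre C by cw angles (rad), from current pose
cx,cy,tot,n=map(float,sys.argv[1:5]);s=manip.sense();r=R.from_quat(s["eef_rot"]);p=s["position"];C=np.array([cx,cy,p[2]])
print(p.round(4),s["ft_force"].round(1),"radius",np.linalg.norm(p-C).round(4),"ang",np.arctan2(*(p-C)[[1,0]]).round(3),"q7",s["q"][6].round(2))
for k in range(1,int(n)+1):
    a=tot*k/n;d=R.from_rotvec([0,0,-a]).apply(p-C)+C-p
    print(np.round(r.inv().apply(d)*10,2).tolist(),round(a/np.pi,3))
E
python3 arc.py .478 .0345 1.2 10
```

```text
[0.4458 0.0731 0.2283] [0.3 0.2 0.5] radius 0.0503 ang 2.267 q7 0.65
[-0.0, 0.06, 0.0] 0.038
[-0.01, 0.12, 0.0] 0.076
[-0.03, 0.18, 0.0] 0.115
[-0.06, 0.23, 0.0] 0.153
[-0.09, 0.28, 0.0] 0.191
[-0.13, 0.33, 0.0] 0.229
[-0.17, 0.37, 0.0] 0.267
[-0.22, 0.41, 0.0] 0.306
[-0.27, 0.44, 0.0] 0.344
[-0.32, 0.47, 0.0] 0.382
```

Fingers are slow (~0.07 m/s); let them finish closing.

Request:
carry_out(
  commands=[
    [[0,0,0],[0,0,0],-1],
    [[0,0,0],[0,0,0],-1],
    [[0,0,0],[0,0,0],-1],
    [[0,0,0],[0,0,0],-1],
    [[0,0,0],[0,0,0],-1],
    [[0,0,0],[0,0,0],-1],
    [[0,0,0],[0,0,0],-1],
    [[0,0,0],[0,0,0],-1],
  ],
)

```text
time_s: 5.6
position: [0.4458, 0.0734, 0.2277]
eef_rot: [0.422, 0.907, 0.0, 0.0]
ft_force: [1.1, 0.4, -1.0]
opening: 0.0128
grasp_force: 15.0
```

Request:
carry_out(
  commands=[
    [[0,0.06,0],[0,0,0.038],-1],
    [[-0.01,0.12,0],[0,0,0.076],-1],
    [[-0.03,0.18,0],[0,0,0.115],-1],
    [[-0.06,0.23,0],[0,0,0.153],-1],
    [[-0.09,0.28,0],[0,0,0.191],-1],
    [[-0.13,0.33,0],[0,0,0.229],-1],
    [[-0.17,0.37,0],[0,0,0.267],-1],
    [[-0.22,0.41,0],[0,0,0.306],-1],
    [[-0.27,0.44,0],[0,0,0.344],-1],
    [[-0.28,0.45,0],[0,0,0.355],-1],
    [[-0.28,0.45,0],[0,0,0.355],-1],
  ],
)

```text
time_s: 6.52
position: [0.4986, 0.081, 0.2276]
eef_rot: [0.838, 0.546, 0.0, 0.0]
ft_force: [1.9, 1.4, -0.8]
opening: 0.0133
grasp_force: 15.0
```

```bash
python3 arc.py .478 .0345 1.2 1
```

```text
[0.4986 0.081  0.2276] [ 1.9  1.4 -0.8] radius 0.0508 ang 1.154 q7 -0.29
[-0.32, 0.47, 0.0] 0.382
```

Request:
carry_out(
  commands=[
    [[0,0,0],[0,0,0],1],
    [[0,0,0],[0,0,0],1],
    [[0,0,0],[0,0,0],1],
    [[0,0,0],[0,0,0],1],
    [[0,0,0],[0,0,0],1],
    [[0,0,0],[0,0,0],1],
    [[0,0,-0.3],[0,0,0],1],
    [[0,0,-0.7],[0,0,0],1],
    [[0,0,-1],[0,0,0],1],
    [[0,0,-1],[0,0,0],1],
  ],
)

```text
time_s: 7.35
position: [0.5014, 0.0798, 0.3338]
eef_rot: [0.838, 0.546, 0.006, 0.002]
ft_force: [0.5, 0.1, 0.4]
opening: 0.0751
grasp_force: 0.0
```

```bash
python3 -c "
from h import *
print(plan((.442,-.03,.34),.5),plan((.4855,-.022,.34),.5))"
```

```text
[array([-1.244, -0.098, -0.072]), array([ 0.0041, -0.0006, -0.2917])] [array([-0.995,  0.267, -0.067]), array([ 0.0041, -0.0006, -0.2917])]
```

Request:
carry_out(
  commands=[
    [[-0.25,0.06,-0.1],[0,0,-0.038],1],
    [[-0.5,0.13,-0.2],[0,0,-0.076],1],
    [[-0.75,0.2,-0.2],[0,0,-0.115],1],
    [[-0.99,0.27,-0.2],[0,0,-0.153],1],
    [[-0.99,0.27,-0.2],[0,0,-0.191],1],
    [[-0.99,0.27,-0.2],[0,0,-0.229],1],
    [[-0.99,0.27,-0.2],[0,0,-0.267],1],
    [[-0.99,0.27,-0.2],[0,0,-0.292],1],
    [[-0.99,0.27,-0.2],[0,0,-0.292],1],
    [[-0.99,0.27,-0.2],[0,0,-0.292],1],
  ],
)

```text
time_s: 8.18
position: [0.4823, -0.0211, 0.3473]
eef_rot: [0.511, 0.86, -0.0, -0.0]
ft_force: [0.5, -0.3, 0.9]
opening: 0.0927
grasp_force: 0.0
```

```bash
python3 look.py w3; python3 -c "
from h import *
print(plan((.4855,-.022,.2525),.5))"
```

```text
[-0.4   0.26  0.52  1.68 -0.14  1.24  0.66] [ 0.4824 -0.021   0.3474]
knob_grip 0.57 [244. 175.] [ 0.4641 -0.0029  0.27  ]
knob_mark 0.71 [265. 190.] [ 0.485  -0.0033  0.282 ]
lever_handle 0.66 [319. 107.] [0.4965 0.0797 0.2415]
lever_hub 0.88 [277. 141.] [0.4779 0.0353 0.2415]
yaw(hub-knob) -0.3476928918792197 mark -0.02121910470034377 lever 1.1744395118254083
dists [np.float64(0.0406), np.float64(0.0209), np.float64(0.0481)]
[array([-0.025,  0.021,  0.951]), array([-0.0001, -0.    ,  0.0002])]
```

View pics/w3.png

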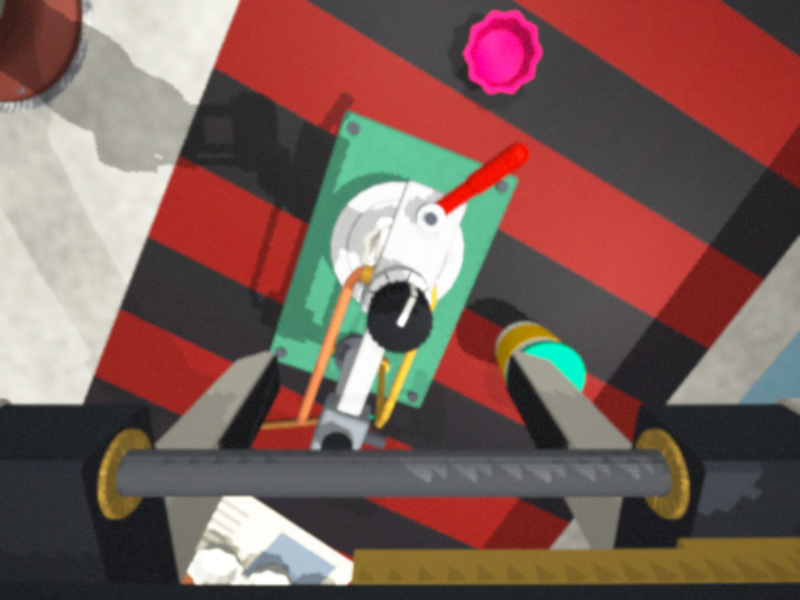

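Run:
```python
from h import *
im=cv2.imread("pics/w3.png");g=cv2.cvtColor(im,6)[270:365,355:445]
m=(g<60).astype(np.uint8);n,l,st,c=cv2.connectedComponentsWithStats(m);k=1+st[1:,4].argmax()
cn=max(cv2.findContours((l==k).astype(np.uint8),0,2)[0],key=cv2.contourArea);hull=cv2.convexHull(cn);(cc,rr)=cv2.minEnclosingCircle(hull)
hm=np.zeros_like(g);cv2.fillConvexPoly(hm,hull,1);ys,xs=np.where((hm>0)&(g>130));print(cc,rr,len(xs))
W=lambda u,v:at_z("wrist",((u+355.5)/800,(v+270.5)/600),.282)[:2]
P=np.array([W(u,v) for u,v in zip(xs,ys)],np.float32);print("knob top c",W(*cc),"line mean",P.mean(0))
vx,vy,_,_=cv2.fitLine(P,2,0,.01,.01).ravel();print("line angle",np.arctan2(vy,vx),"from c",np.arctan2(*(P.mean(0)-W(*cc))[::-1]))
```

```text
(43.83333206176758, 46.5) 34.25810623168945 311
knob top c [ 0.48322532 -0.01692732] line mean [ 0.48492888 -0.01061704]
line angle -1.446113 from c 1.3071167451193282
```

Request:
carry_out(
  commands=[
    [[-0.03,0.02,0.3],[0,0,0],1],
    [[-0.03,0.02,0.6],[0,0,0],1],
    [[-0.03,0.02,0.95],[0,0,0],0.5],
    [[-0.03,0.02,0.95],[0,0,0],0],
    [[-0.03,0.02,0.95],[0,0,0],-1],
    [[-0.03,0.02,0.95],[0,0,0],-1],
    [[-0.03,0.02,0.95],[0,0,0],-1],
    [[-0.03,0.02,0.95],[0,0,0],-1],
    [[-0.03,0.02,0.95],[0,0,0],-1],
    [[-0.03,0.02,0.95],[0,0,0],-1],
    [[-0.03,0.02,0.95],[0,0,0],-1],
    [[-0.03,0.02,0.95],[0,0,0],-1],
  ],
  newtons=30,
)

```text
time_s: 9.43
position: [0.4868, -0.0222, 0.2533]
eef_rot: [0.509, 0.86, 0.001, 0.001]
ft_force: [1.0, 0.8, 1.3]
opening: 0.0353
grasp_force: 30.0
```

Request:
carry_out(
  commands=[
    [[0,0,0],[0,0,0],-1],
    [[0,0,0],[0,0,0],-1],
    [[0,0,0],[0,0,0],-1],
  ],
)

```text
time_s: 9.68
position: [0.4868, -0.0222, 0.2532]
eef_rot: [0.509, 0.86, 0.001, 0.001]
ft_force: [2.4, 0.1, 3.5]
opening: 0.0356
grasp_force: 30.0
```

```bash
cat > st.py <<'E'
from h import *
s=manip.sense();y=R.from_quat(s["eef_rot"]).as_matrix()[:,1]
print(s["time_s"],"ydir",np.arctan2(y[1],y[0]).round(4),"F",s["ft_force"].round(1),"M",s["torque"].round(3),"q7",s["q"][6].round(3),"tau7",s["tau"][6].round(3),s["position"].round(4),s["opening"],s["grasp_force"])
E
python3 st.py
```

```text
9.6833 ydir 0.5016 F [2.4 0.1 3.5] M [ 0.241 -0.44   0.017] q7 0.723 tau7 -0.004 [ 0.4868 -0.0222  0.2532] 0.03558526882015118 29.998955726623535
```

Request:
carry_out(
  commands=[
    [[0,0,0],[0,0,0.035],-1],
    [[0,0,0],[0,0,0.07],-1],
    [[0,0,0],[0,0,0.105],-1],
    [[0,0,0],[0,0,0.14],-1],
    [[0,0,0],[0,0,0.175],-1],
    [[0,0,0],[0,0,0.21],-1],
    [[0,0,0],[0,0,0.245],-1],
    [[0,0,0],[0,0,0.28],-1],
    [[0,0,0],[0,0,0.315],-1],
    [[0,0,0],[0,0,0.35],-1],
    [[0,0,0],[0,0,0.385],-1],
    [[0,0,0],[0,0,0.41],-1],
  ],
)

```text
time_s: 10.68
position: [0.4856, -0.022, 0.2532]
eef_rot: [0.925, 0.38, 0.0, -0.001]
ft_force: [0.3, 0.7, 6.8]
opening: 0.0355
grasp_force: 30.0
```

```bash
python3 st.py
```

```text
10.6833 ydir -0.7912 F [0.3 0.7 6.8] M [0.397 0.234 0.047] q7 -0.383 tau7 0.295 [ 0.4856 -0.022   0.2532] 0.03550361275291036 29.997793436050415
```

Request:
carry_out(
  commands=[
    [[0,0,0],[0,0,0.005],-1],
    [[0,0,0],[0,0,0.01],-1],
    [[0,0,0],[0,0,0.01],-1],
    [[0,0,0],[0,0,0.01],-1],
  ],
)

```text
time_s: 11.02
position: [0.4856, -0.022, 0.2532]
eef_rot: [0.93, 0.368, 0.0, -0.001]
ft_force: [-1.3, 1.6, 6.0]
opening: 0.0358
grasp_force: 30.0
```

```bash
python3 st.py
```

```text
11.0167 ydir -0.8177 F [-1.3  1.6  6. ] M [0.407 0.241 0.068] q7 -0.405 tau7 -0.06 [ 0.4856 -0.022   0.2532] 0.03578934692970419 30.000936090946198
```

Request:
carry_out(
  commands=[
    [[0,0,0],[0,0,0.01],-1],
    [[0,0,0],[0,0,0.02],-1],
    [[0,0,0],[0,0,0.03],-1],
    [[0,0,0],[0,0,0.03],-1],
    [[0,0,0],[0,0,0.03],-1],
  ],
)

```text
time_s: 11.43
position: [0.4855, -0.0219, 0.2532]
eef_rot: [0.946, 0.323, -0.0, -0.001]
ft_force: [-1.0, 2.0, 6.2]
opening: 0.0358
grasp_force: 30.0
```

```bash
python3 st.py
```

```text
11.4333 ydir -0.9122 F [-1.   2.   6.2] M [0.469 0.275 0.006] q7 -0.483 tau7 -0.025 [ 0.4855 -0.0219  0.2532] 0.035751266075988344 30.001094341278076
```

Request:
carry_out(
  commands=[
    [[0,0,0],[0,0,0.01],-1],
    [[0,0,0],[0,0,0.015],-1],
    [[0,0,0],[0,0,0.015],-1],
    [[0,0,0],[0,0,0.015],-1],
  ],
)

```text
time_s: 11.77
position: [0.4855, -0.0219, 0.2532]
eef_rot: [0.954, 0.301, -0.0, -0.001]
ft_force: [0.1, 2.5, 5.9]
opening: 0.0354
grasp_force: 30.0
```

```bash
python3 st.py
```

```text
11.7667 ydir -0.9592 F [0.1 2.5 5.9] M [0.475 0.239 0.027] q7 -0.521 tau7 -0.03 [ 0.4855 -0.0219  0.2532] 0.035444693944508936 30.001097917556763
```

Request:
carry_out(
  commands=[
    [[0,0,0],[0,0,0.005],-1],
    [[0,0,0],[0,0,0.01],-1],
    [[0,0,0],[0,0,0.01],-1],
    [[0,0,0],[0,0,0.01],-1],
  ],
)

```text
time_s: 12.1
position: [0.4855, -0.0219, 0.2532]
eef_rot: [0.958, 0.286, -0.0, -0.001]
ft_force: [-0.1, 2.4, 5.6]
opening: 0.0355
grasp_force: 30.0
```

```bash
python3 st.py
```

```text
12.1 ydir -0.9907 F [-0.1  2.4  5.6] M [0.452 0.282 0.004] q7 -0.547 tau7 -0.032 [ 0.4855 -0.0219  0.2532] 0.03551767620544382 30.001130998134613
```

Request:
carry_out(
  commands=[
    [[0,0,0],[0,0,0.005],-1],
    [[0,0,0],[0,0,0.01],-1],
    [[0,0,0],[0,0,0.01],-1],
    [[0,0,0],[0,0,0.01],-1],
  ],
)

```text
time_s: 12.43
position: [0.4854, -0.0219, 0.2532]
eef_rot: [0.962, 0.271, -0.0, -0.001]
ft_force: [-1.1, 2.1, 5.8]
opening: 0.0353
grasp_force: 30.0
```

```bash
python3 st.py
```

```text
12.4333 ydir -1.0211 F [-1.1  2.1  5.8] M [0.507 0.294 0.201] q7 -0.572 tau7 -0.194 [ 0.4854 -0.0219  0.2532] 0.03530438961162978 30.001220405101776
```

Request:
carry_out(
  commands=[
    [[0,0,0],[0,0,0.005],-1],
    [[0,0,0],[0,0,0.01],-1],
    [[0,0,0],[0,0,0.01],-1],
    [[0,0,0],[0,0,0.01],-1],
  ],
)

```text
time_s: 12.77
position: [0.4854, -0.0218, 0.2532]
eef_rot: [0.966, 0.257, -0.0, -0.001]
ft_force: [-0.8, 1.4, 6.9]
opening: 0.0358
grasp_force: 30.0
```

```bash
python3 st.py
```

```text
12.7667 ydir -1.0515 F [-0.8  1.4  6.9] M [0.455 0.33  0.353] q7 -0.597 tau7 -0.378 [ 0.4854 -0.0218  0.2532] 0.03575722228319213 30.00111758708954
```

Request:
carry_out(
  commands=[
    [[0,0,0],[0,0,-0.025],-1],
    [[0,0,0],[0,0,-0.06],-1],
    [[0,0,0],[0,0,-0.095],-1],
    [[0,0,0],[0,0,-0.13],-1],
    [[0,0,0],[0,0,-0.165],-1],
    [[0,0,0],[0,0,-0.2],-1],
    [[0,0,0],[0,0,-0.235],-1],
    [[0,0,0],[0,0,-0.27],-1],
    [[0,0,0],[0,0,-0.305],-1],
    [[0,0,0],[0,0,-0.34],-1],
    [[0,0,0],[0,0,-0.375],-1],
    [[0,0,0],[0,0,-0.4],-1],
  ],
)

```text
time_s: 13.77
position: [0.4865, -0.0223, 0.2532]
eef_rot: [0.63, 0.777, 0.001, 0.001]
ft_force: [1.9, 1.2, 3.0]
opening: 0.0357
grasp_force: 30.0
```

Request:
carry_out(
  commands=[
    [[0,0,0],[0,0,-0.03],-1],
    [[0,0,0],[0,0,-0.06],-1],
    [[0,0,0],[0,0,-0.09],-1],
    [[0,0,0],[0,0,-0.11],-1],
    [[0,0,0],[0,0,-0.12],-1],
    [[0,0,0],[0,0,-0.12],-1],
    [[0,0,0],[0,0,-0.12],-1],
  ],
)

```text
time_s: 14.35
position: [0.4868, -0.0222, 0.2532]
eef_rot: [0.476, 0.88, 0.001, 0.001]
ft_force: [2.9, 2.4, 3.7]
opening: 0.0355
grasp_force: 30.0
```

```bash
python3 st.py
```

```text
14.35 ydir 0.5792 F [2.9 2.4 3.7] M [ 0.404 -0.577 -0.034] q7 0.789 tau7 0.027 [ 0.4868 -0.0222  0.2532] 0.035477534972606674 29.999663829803467
```

Request:
carry_out(
  commands=[
    [[0,0,0],[0,0,0],1],
    [[0,0,0],[0,0,0],1],
    [[0,0,0],[0,0,0],1],
    [[0,0,0],[0,0,0],1],
    [[0,0,0],[0,0,0],1],
    [[0,0,0],[0,0,0],1],
    [[0,0,-0.3],[0,0,0],1],
    [[0,0,-0.7],[0,0,0],1],
    [[0,0,-1],[0,0,0],1],
    [[0,0,-1],[0,0,0],1],
    [[0,0,-1],[0,0,0],1],
  ],
)

```text
time_s: 15.27
position: [0.4864, -0.0229, 0.3541]
eef_rot: [0.476, 0.88, 0.001, 0.002]
ft_force: [-0.5, -0.1, -0.6]
opening: 0.0927
grasp_force: 0.0
```

```bash
python3 look.py w4; python3 -c "
from h import *
print(plan((.4986,.081,.3276),-.416))"
```

```text
[-0.37  0.26  0.5   1.66 -0.13  1.25  0.73] [ 0.4854 -0.0226  0.3525]
knob_grip 0.64 [249. 199.] [ 0.4816 -0.0226  0.27  ]
knob_mark 0.74 [187. 263.] [ 0.4651 -0.1028  0.282 ]
lever_handle 0.71 [320. 107.] [0.4922 0.0803 0.2415]
lever_hub 0.84 [278. 135.] [0.4737 0.0382 0.2415]
yaw(hub-knob) 0.12925610181547387 mark -1.7740239359396115 lever 1.1568297678072954
dists [np.float64(0.0613), np.float64(0.082), np.float64(0.046)]
[array([0.79 , 0.682, 0.236]), array([-0.0011, -0.    ,  0.317 ])]
```

View pics/w4.png

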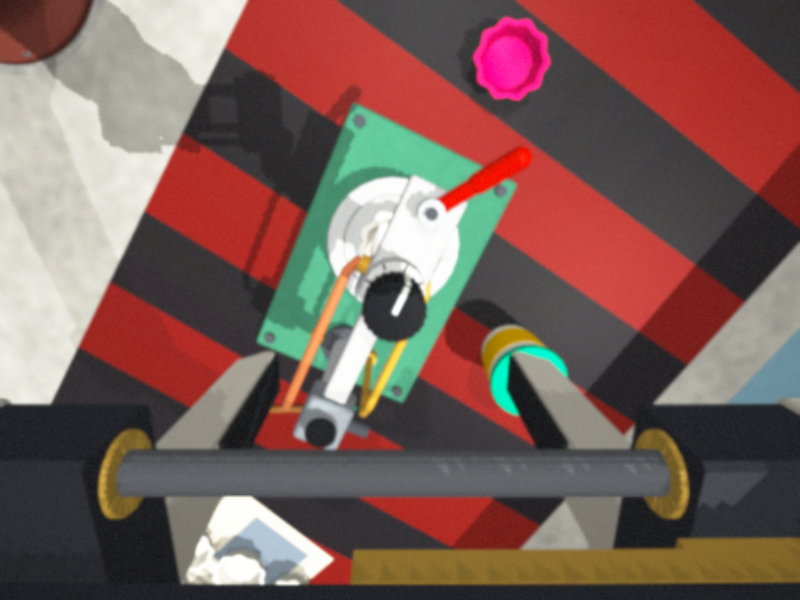

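Request:
carry_out(
  commands=[
    [[0.2,0.17,0],[0,0,0.035],1],
    [[0.4,0.34,0],[0,0,0.07],1],
    [[0.6,0.51,0],[0,0,0.105],1],
    [[0.79,0.68,0.1],[0,0,0.14],1],
    [[0.79,0.68,0.2],[0,0,0.175],0.5],
    [[0.79,0.68,0.24],[0,0,0.21],0],
    [[0.79,0.68,0.24],[0,0,0.245],0],
    [[0.79,0.68,0.24],[0,0,0.28],0],
    [[0.79,0.68,0.24],[0,0,0.317],0],
    [[0.79,0.68,0.24],[0,0,0.317],0],
    [[0.79,0.68,0.24],[0,0,0.317],0],
  ],
)

```text
time_s: 16.43
position: [0.499, 0.0808, 0.3278]
eef_rot: [0.837, 0.547, -0.001, -0.0]
ft_force: [0.2, 0.8, -0.5]
opening: 0.0512
grasp_force: 0.0
```

Request:
carry_out(
  commands=[
    [[0,0,0.3],[0,0,0],0],
    [[0,0,0.6],[0,0,0],0],
    [[0,0,1],[0,0,0],0],
    [[0,0,1],[0,0,0],0],
    [[0,0,1],[0,0,0],-1],
    [[0,0,1],[0,0,0],-1],
    [[0,0,1],[0,0,0],-1],
    [[0,0,1],[0,0,0],-1],
    [[0,0,1],[0,0,0],-1],
    [[0,0,1],[0,0,0],-1],
    [[0,0,1],[0,0,0],-1],
    [[0,0,1],[0,0,0],-1],
  ],
  newtons=15,
)

```text
time_s: 17.43
position: [0.4995, 0.0812, 0.2297]
eef_rot: [0.838, 0.546, 0.001, -0.0]
ft_force: [-2.3, 0.5, 5.9]
opening: 0.013
grasp_force: 15.0
```

```bash
python3 arc.py .478 .0345 -1.11 10
```

```text
[0.4995 0.0812 0.2297] [-2.3  0.5  5.9] radius 0.0514 ang 1.14 q7 -0.3
[-0.0, -0.06, -0.0] -0.035
[-0.01, -0.11, -0.0] -0.071
[-0.03, -0.17, -0.0] -0.106
[-0.05, -0.22, -0.0] -0.141
[-0.07, -0.27, -0.0] -0.177
[-0.11, -0.32, -0.0] -0.212
[-0.14, -0.36, -0.0] -0.247
[-0.18, -0.4, -0.0] -0.283
[-0.23, -0.44, -0.0] -0.318
[-0.28, -0.46, -0.0] -0.353
```

Request:
carry_out(
  commands=[
    [[0,-0.06,0],[0,0,-0.035],-1],
    [[-0.01,-0.11,0],[0,0,-0.071],-1],
    [[-0.03,-0.17,0],[0,0,-0.106],-1],
    [[-0.05,-0.22,0],[0,0,-0.141],-1],
    [[-0.07,-0.27,0],[0,0,-0.177],-1],
    [[-0.11,-0.32,0],[0,0,-0.212],-1],
    [[-0.14,-0.36,0],[0,0,-0.247],-1],
    [[-0.18,-0.4,0],[0,0,-0.283],-1],
    [[-0.23,-0.44,0],[0,0,-0.318],-1],
    [[-0.28,-0.46,0],[0,0,-0.353],-1],
    [[-0.28,-0.46,0],[0,0,-0.353],-1],
  ],
)

```text
time_s: 18.35
position: [0.4456, 0.0739, 0.2297]
eef_rot: [0.424, 0.906, 0.001, -0.0]
ft_force: [-2.9, 1.6, 7.2]
opening: 0.0131
grasp_force: 15.0
```

```bash
python3 arc.py .478 .0345 -0.06 1; python3 st.py
```

```text
[0.4456 0.0739 0.2297] [-2.9  1.6  7.2] radius 0.051 ang 2.259 q7 0.64
[-0.0, -0.03, -0.0] -0.019
18.35 ydir 0.695 F [-2.9  1.6  7.2] M [ 0.127  0.64  -0.003] q7 0.636 tau7 0.57 [0.4456 0.0739 0.2297] 0.013127097921685737 14.996638298034668
```

Request:
carry_out(
  commands=[
    [[0,-0.015,0],[0,0,-0.01],-1],
    [[0,-0.03,0],[0,0,-0.019],-1],
    [[0,-0.03,0],[0,0,-0.019],-1],
    [[0,-0.03,0],[0,0,-0.019],-1],
  ],
)

```text
time_s: 18.68
position: [0.4456, 0.0736, 0.2297]
eef_rot: [0.398, 0.917, 0.002, 0.002]
ft_force: [1.1, 5.1, 4.6]
opening: 0.0133
grasp_force: 15.5
```

```bash
python3 arc.py .478 .0345 -0.06 1; python3 st.py
```

```text
[0.4456 0.0736 0.2297] [1.1 5.1 4.6] radius 0.0508 ang 2.263 q7 0.69
[0.0, -0.03, -0.0] -0.019
18.6833 ydir 0.7513 F [1.1 5.1 4.6] M [ 1.032 -0.336 -0.334] q7 0.687 tau7 0.26 [0.4456 0.0736 0.2297] 0.01330722780185602 15.475506484508514
```

Request:
carry_out(
  commands=[
    [[0,-0.02,0],[0,0,0.01],-1],
    [[0,-0.04,0],[0,0,0.016],-1],
    [[0,-0.04,0],[0,0,0.016],-1],
    [[0,-0.04,0],[0,0,0.016],-1],
  ],
)

```text
time_s: 19.02
position: [0.4456, 0.0735, 0.2299]
eef_rot: [0.42, 0.908, 0.005, 0.004]
ft_force: [7.0, 9.1, -0.8]
opening: 0.0133
grasp_force: 14.9
```

```bash
python3 arc.py .478 .0345 -0.06 1; python3 st.py
```

```text
[0.4456 0.0735 0.2299] [ 7.   9.1 -0.8] radius 0.0507 ang 2.264 q7 0.65
[-0.0, -0.03, -0.0] -0.019
19.0167 ydir 0.7044 F [ 7.   9.1 -0.8] M [ 1.972 -1.462  0.024] q7 0.647 tau7 -0.004 [0.4456 0.0735 0.2299] 0.013254020886221074 14.939066022634506
```

Request:
carry_out(
  commands=[
    [[0,0.04,0],[0,0,0],-1],
    [[0,0.06,0],[0,0,0],1],
    [[0,0.06,0],[0,0,0],1],
    [[0,0.06,0],[0,0,0],1],
    [[0,0.06,0],[0,0,0],1],
    [[0,0.06,0],[0,0,0],1],
    [[0,0.06,0],[0,0,0],1],
    [[0,0.06,0],[0,0,0],1],
    [[0,0.06,-0.3],[0,0,0],1],
    [[0,0.06,-0.7],[0,0,0],1],
    [[0,0.06,-1],[0,0,0],1],
    [[0,0.06,-1],[0,0,0],1],
  ],
)

```text
time_s: 20.02
position: [0.4488, 0.073, 0.3345]
eef_rot: [0.421, 0.907, 0.004, 0.005]
ft_force: [0.8, 0.4, -0.1]
opening: 0.0818
grasp_force: 0.0
```

Request:
carry_out(
  commands=[
    [[0.3,0,-0.2],[0,0,0],1],
    [[0.3,0,-0.5],[0,0,0],1],
    [[0.3,0,-0.5],[0,0,0],1],
    [[0.3,0,-0.5],[0,0,0],1],
  ],
)

```text
time_s: 20.35
position: [0.4265, 0.0958, 0.3795]
eef_rot: [0.421, 0.907, 0.001, 0.001]
ft_force: [-0.4, -0.4, -1.0]
opening: 0.093
grasp_force: 0.0
```

```bash
python3 look.py w5; python3 st.py
```

```text
[-0.57  0.15  0.35  1.72 -0.05  1.29  0.5 ] [0.4258 0.0955 0.3783]
knob_grip 0.53 [223. 299.] [ 0.4814 -0.0211  0.27  ]
knob_mark 0.54 [234. 298.] [ 0.4843 -0.0043  0.282 ]
lever_handle 0.84 [252. 210.] [0.4433 0.0729 0.2415]
lever_hub 0.81 [251. 251.] [0.4757 0.0331 0.2415]
yaw(hub-knob) 0.10371105702799155 mark 1.3999156939622701 lever 2.2540317149243005
dists [np.float64(0.0545), np.float64(0.0171), np.float64(0.0514)]
20.6 ydir 0.7014 F [ 0.9 -0.4  0.2] M [-0.036  0.049  0.006] q7 0.497 tau7 0.001 [0.4255 0.0954 0.3774] 0.09317303466314608 0.0
```

View pics/w5.png

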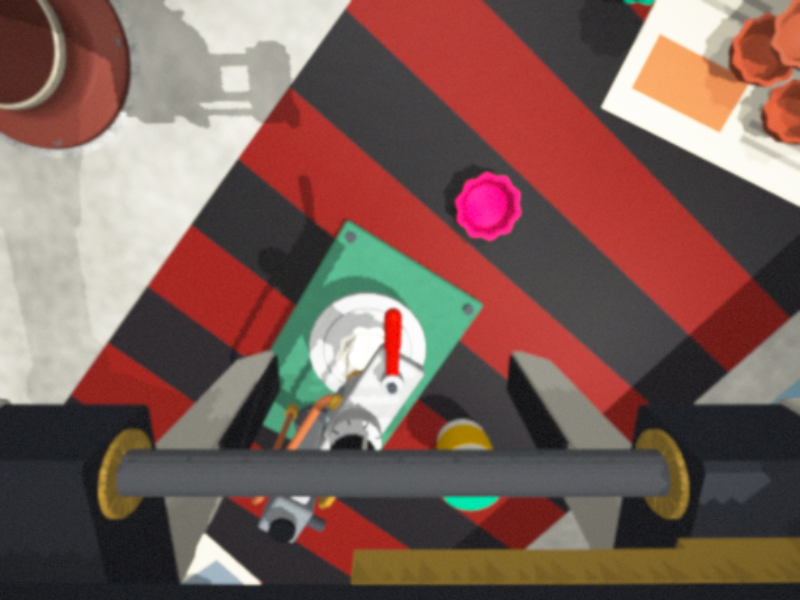

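The lever is back at its tight position: it reads 2.25 rad, against 2.26 at the start. Handle is near (394,310) and hub near (392,384) in the last picture; the pink lamp is at (488,206). The gripper is touching nothing.

```bash
python3 -c "
from cell import manip
print(manip.hand_in())"
```

```text
the job is handed in; nothing more can be done
None
```

The job is handed in (no verdict shown): the needle was seated lightly at about 0.36 N m, the knob backed off a quarter turn, the lever swung back to its tight stop, and I touched only the lever and knob.

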